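# Gauge a slanted leg socket and set up its plate

## Task

Find out how deep the slanted leg socket in the seat blank is bored: take the depth rod from its stand, push it down the socket until it bears firmly on the bottom, and leave it standing there, fully home. Then take the one set-up plate that is as wide (as high as it stands) as the socket is deep and stand it on edge, upright and fully down, in the free slot of the dark setting rack. Leave the other two plates in their rack and do not disturb the other things on the bench.

Things in the scene. Friction and masses are not known exactly. Their poses are not given: they have to be found in the camera images.
- socket (a point): Centre of the mouth of the leg socket: round blind hole, 16 mm across, in the middle of the 90 x 130 mm sloping face of a thick brown wooden seat blank, about 110 mm above the table. z points out along its axis, 30 degrees from vertical, leaning to the robot's side; y level along the face, x up the face. Depth along the axis to its flat bottom: 40, 55 or 70 mm, unknown which. Nothing above it.
- blank: The fixed seat blank with its plywood cradle: origin under the centre of the 130 x 150 mm base, on the table; z up, -x is the side the socket leans to. The sloping face rises to its far edge, about 135 mm above the table.
- rod_grip (a point): Centre of the depth rod's round wooden handle, 24 mm across, 46 mm long. Below it a round steel shank 12 mm across with a flat, slightly tapered end; 156 mm in all, 0.12 kg. z runs along the rod from end to handle. It starts upright in the stand, this point 148 mm above the table. In the socket it may drag and not slide down by itself; let go on the bottom it stays, leaning some degrees more.
- rod_tip (a point): Centre of the flat end of the depth rod's shank, 133 mm from the handle's centre along the rod.
- stand: Dark wooden block 75 x 75 x 45 mm high, fixed; origin under its centre, z up. A 14.5 mm hole, 30 mm deep, in the middle of its top holds the depth rod upright.
- rack: Low plywood plate rack 115 (x) x 175 (y) x 25 mm high, fixed; origin under its centre, z up. Three slots along x, at y = -60, 0 and 60 mm, 13 mm wide, 91 mm long, their floor 10 mm above the table; each holds one set-up plate on edge, in any order.
- setrack: Dark wooden setting rack 115 (x) x 130 (y) x 25 mm high, fixed; origin under its centre, z up. Two slots along x, 60 mm apart; the one at y = -30 mm is taken by a fixed plywood panel that stands up to 65 mm above the table, the one at y = +30 mm is free.
- free_slot (a point): Centre of the floor of the free slot of the setting rack, 10 mm above the table and 15 mm below the rack's top; the slot is 13 mm wide (y), 91 mm long (x) and 15 mm deep with flat floor; z up, x along the slot.
- plate40_mid (a point): Centre of the aluminium set-up plate that is 40 mm wide: a plain flat plate 80 mm long (x), 10 mm thick (y), 40 mm wide (z, upright as it stands on edge in its slot; at the start its lower edge is 10 mm and its upper edge 50 mm above the table). 80 g.
- plate55_mid (a point): Centre of the aluminium set-up plate that is 55 mm wide: a plain flat plate 80 mm long (x), 10 mm thick (y), 55 mm wide (z, upright as it stands on edge in its slot; at the start its lower edge is 10 mm and its upper edge 65 mm above the table). 110 g.
- plate70_mid (a point): Centre of the aluminium set-up plate that is 70 mm wide: a plain flat plate 80 mm long (x), 10 mm thick (y), 70 mm wide (z, upright as it stands on edge in its slot; at the start its lower edge is 10 mm and its upper edge 80 mm above the table). 140 g.
- sandblock: Cork sanding block, 70 x 40 x 32 mm; origin under its centre. Bystander.
- jar: Small jar, 56 mm in diameter, 70 mm high; origin under its centre. Bystander.
- water: Water bottle, 62 mm in diameter, 190 mm high; origin under its centre. Bystander.
- driver: Screwdriver lying on the bench; x along it to the blade. Bystander.
- offcut: Wooden offcut 110 x 45 x 20 mm; origin under its centre. Bystander.
- brush: Brush lying on the bench; x along it. Bystander.

How it is judged:
By the outcome, as a careful person would: the job done as asked, in the order asked, and still so for the second after the job is handed in, with the robot touching nothing.
It also fails if it takes over 58 s, if anything falls off the work surface, if the arm or the gripper's body presses on something with over 40 N, if the wrist force passes 120 N, or if a joint passes its speed limit or range.

## Robot

A 6-joint arm with a two-finger parallel gripper is mounted at the origin on the work surface. World frame = base frame: x ahead of the robot, y to its left, z up, the work surface at z = 0. Lengths are in m, angles in rad, forces in N, time in s.
With the tool pointing down it reaches from about 0.375 to 0.925 m from the base axis. Payload 5.7 kg.
Tool frame: the origin (TCP) lies between the finger pads; the fingertips stand 25 mm ahead of it and the grasp point (between the pads) lies 6 mm ahead of it; z points along the fingers, y is the line along which they close (so a half turn about z gives the same grasp; the last joint's range is limited). The gripper opens to 88 mm and grips with 3 to 60 N. Pads are 20 mm wide; open, the fingers measure 115 mm over their backs; the gripper's body (75 mm by 178 mm) begins 61 mm behind the grasp point.
Start: joints at [-1.346, 0.359, 1.51, -0, 1.272, -0.115], TCP at [0.2, -0.566, 0.248] pointing down, gripper open.
Joint ranges: [-2.97, 2.97], [-1.01, 2.36], [0.21, 2.38], [-0.96, 4.11], [0.2, 2.71], [-2.98, 2.98]. Speed limits (rad/s): [2.39, 2.39, 3.14, 3.14, 3.14, 3.14].

## Interface

Orientations are given as [roll, pitch, yaw] about the fixed x, y, z axes, in that order (R = Rz(yaw) Ry(pitch) Rx(roll)).
In Python, from plant import * gives the robot as it stands.
- The arm moves only by the tool step_arm, never from a script. Its argument "targets" is a list of rows, each a list of 2 entries, a list of its own where there are three numbers: the shift along the tool's x, y, z in m, then the turn, a rotation vector about the tool's x, y, z in degrees. In form: [[[x, y, z], [ax, ay, az]], ...]. A call has 1 to 20 rows; each row is the pose to reach, as a shift and turn from the pose commanded when the call began, along the tool's axes at that moment; what a row does not reach only later rows make up. A row lasts 1/10 s, in which the tool goes at most 50 mm and 8.59 degrees, less where a joint would pass 70% of its speed; a pose out of reach is approached as far as the arm can. A call with a gripper value outside its range is refused whole. "fingers" is the opening, from 0 (shut) to 1 (fully open), set as the call begins (left out, the last holds). The fingers move at their own pace and stop on an object; "grip_force" is the grip in N (left out, the last holds). Time passes only in rows, so rows that repeat a pose let the fingers close. It gives the time, the measured TCP pose, the force, the opening and the grip force at its end, in the units of the state.
- read_state(): the state, without advancing time (a new reading comes with each control period).
- get_image(name): name is "scene" or "top" or "wrist"; returns a dict with "pixels" (480x640x3 uint8, red, green, blue), "K" (3x3 intrinsics, pixels), "R" (3x3) and "t" (3): a world point X has camera coordinates R X + t. Camera axes: x right, y down, z forward; pixel columns grow to the right and rows downward; lengths in m; the calibration is good to about 2 mm. A picture is of the moment at which its call begins. There is no depth.
- sign_off(): hands the job in; it is judged then, once.
Trained networks look in the newest picture that a camera, given by its name, has taken for a name from the list of things; names that differ only in an ending like _2 or _b are one class to them, and where a whole thing is asked for, a point or a joint stands for the part that bears it (a point fixed in the world has none). Each returns a list of dicts, best first, with "confidence" (0 to 1); they miss things now and then, are a little off and sometimes report something else, mostly with a low value. They report only what shows in the picture. A call takes as long as a camera call.
- spot_in(target, camera): "xyz" ([x, y, z] in m, in the coordinates of the camera as it stood for that picture, good to about 4 mm: the middle of the surface that is visible of it).
- landmark_of(target, camera): "xyz" ([x, y, z] in m, in the coordinates of the camera as it stood for that picture, good to about 4 mm: a listed point, or the origin of a listed thing).
The state is a dict: "time_s": time; "joint_positions": joint angles; "joint_vel": joint speeds; "tau": joint torques, N m; "eef_pos": TCP position; "ee_rot": TCP orientation; "wrist_force": force on the tool from outside, world axes, zero at the start; "wrist_torque": the same for the moment, N m; "opening": finger opening in m; "gripper_force": force on a finger pad.
Only numpy, scipy, OpenCV 4.12 (cv2) and the standard library are available. Lean on these libraries where they do the work, as an engineer would, in place of code of your own. Each camera call takes 0.05 s, during which the arm holds its last target. There are 200 camera calls.

## Working session

There is one attempt and no reset: what is moved stays moved. The work goes in short steps, Python scripts to look and compute and a tool call to move; the robot and the scene stay as the last step left them, time stands still between calls to the robot, and variables do not carry over. Pictures are saved under pics/ and viewed, at most 10 in all, crops included, and the job is handed in when it is done.

Besides the shell and the picture viewer there is one more tool, called after "Request:" as name(argument=value, ...) on one line, values as JSON. step_arm: Moves the arm, as the interface text tells. Its arguments: {"type":"object","properties":{"targets":{"type":"array"},"fingers":{"type":"number"},"grip_force":{"type":"number"}},"required":["targets"]}

```bash
mkdir -p pics; cat > h.py <<'E'
from plant import *
import numpy as np, cv2
from scipy.spatial.transform import Rotation as Ro
def W(im,x): return im["R"].T@(np.array(x)-im["t"])
def save(im,n): cv2.imwrite(f"pics/{n}.png",im["pixels"][:,:,::-1])
def proj(im,X):
    c=im["R"]@np.array(X)+im["t"]; p=im["K"]@c; return p[:2]/p[2]
def pix_at_z(im,uv,z):
    d=im["R"].T@np.linalg.inv(im["K"])@np.array([uv[0],uv[1],1.]); o=-im["R"].T@im["t"]
    return o+d*(z-o[2])/d[2]
def rel(pos,Rm):
    "shift+rotvec(deg) from current measured pose, tool axes"
    s=read_state(); R0=Ro.from_euler('xyz',s["ee_rot"])
    return np.round(R0.inv().apply(np.array(pos)-s["eef_pos"])*1000,1), np.round((R0.inv()*Ro.from_matrix(Rm)).as_rotvec(degrees=True),2)
E
python3 - <<'E'
from h import *
s=read_state(); print(s)
for c in("scene","top"):
    im=get_image(c); save(im,c)
    print(c,"cam at",-im["R"].T@im["t"])
    for n in "socket blank rod_grip rod_tip stand rack setrack free_slot plate40_mid plate55_mid plate70_mid sandblock jar water driver offcut brush".split():
        l=landmark_of(n,c)
        print(n,[(np.round(W(im,d["xyz"]),4).tolist(),round(d["confidence"],2),) for d in l[:2]])
print(s["time_s"],read_state()["time_s"])
E
```

```text
{'time_s': 0.0, 'joint_positions': array([-1.34606970e+00,  3.59467725e-01,  1.51141821e+00, -9.40554666e-07,
        1.27252137e+00, -1.15089441e-01]), 'joint_vel': array([-0.0017107 ,  0.00048726,  0.00090834,  0.00126165, -0.00013722,
        0.00113443]), 'tau': array([ 1.35736627e-04, -5.15375590e+01, -2.70727855e+01,  6.70918124e-02,
        3.51940887e-02, -1.42077993e-04]), 'eef_pos': array([ 0.19984141, -0.56505477,  0.24683718]), 'ee_rot': array([-3.13978990e+00, -2.07494371e-04,  3.39816158e-01]), 'wrist_force': array([ 0.60937887, -0.25167185, -0.11011484]), 'wrist_torque': array([-0.00949432,  0.0025491 , -0.00764239]), 'gripper_force': 0.0, 'opening': 0.08788577772381292}
scene cam at [1.10678249 0.93192883 0.81479775]
socket [([0.582, -0.0267, 0.1107], 0.97), ([0.7182, -0.2111, 0.0018], 0.43)]
blank [([0.6209, -0.0183, 0.0028], 0.75)]
rod_grip [([0.446, -0.0932, 0.1447], 0.82)]
rod_tip [([0.4438, -0.0935, 0.0178], 0.56)]
stand [([0.4459, -0.096, -0.0013], 0.65)]
rack [([0.4903, 0.3035, -0.0005], 0.83), ([0.3417, -0.2622, -0.0013], 0.45)]
setrack [([0.5368, -0.2841, -0.
[... 783 characters left out ...]
0.4527, -0.0976, 0.0008], 0.56)]
rack [([0.4923, 0.2958, -0.0006], 0.96)]
setrack [([0.5302, -0.2849, -0.0028], 0.84), ([0.4507, -0.0964, -0.001], 0.3)]
free_slot [([0.5308, -0.2563, 0.0062], 0.6)]
plate40_mid [([0.4982, 0.302, 0.0255], 0.83), ([0.4501, -0.0961, 0.0009], 0.38)]
plate55_mid [([0.4905, 0.2374, 0.0373], 0.61)]
plate70_mid [([0.4929, 0.3577, 0.0442], 0.7)]
sandblock [([0.4538, 0.0642, -0.0033], 0.67), ([0.7109, 0.3635, -0.0], 0.44)]
jar [([0.7171, -0.2149, 0.0006], 0.72)]
water [([0.7534, 0.2015, 0.0034], 0.91)]
driver [([0.3367, -0.2709, -0.0013], 0.84), ([0.754, 0.2035, -0.0029], 0.7)]
offcut [([0.7124, 0.3658, 0.0016], 0.55)]
brush [([0.7976, -0.0192, -0.0003], 0.94)]
0.0 1.8
```

View pics/scene.png

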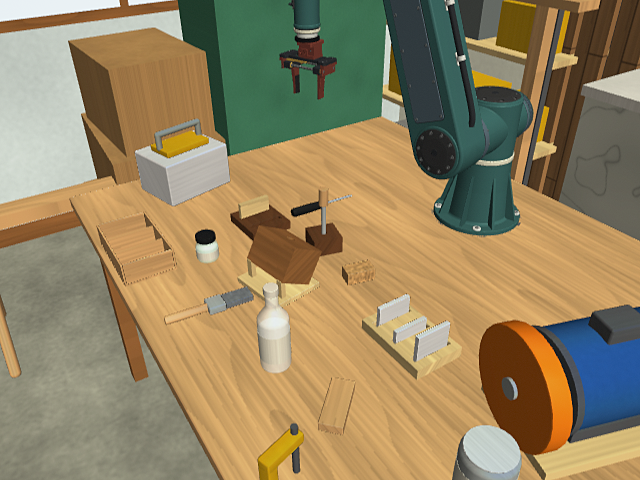

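View pics/top.png

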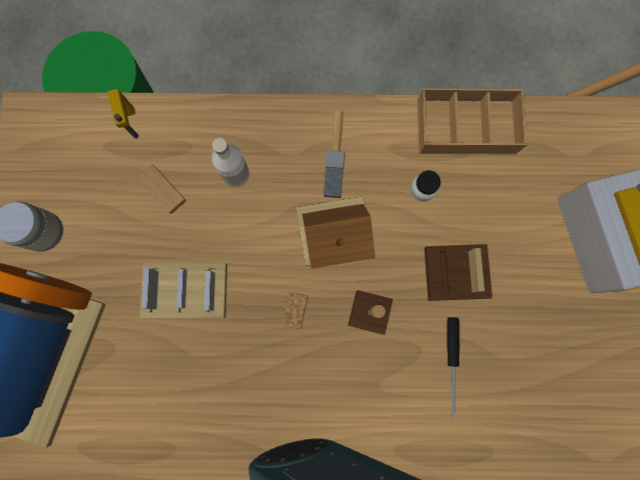

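```bash
python3 - <<'E'
from h import *
print(rel([.446,-.094,.26],Ro.from_euler('xyz',[np.pi,0,.175]).as_matrix()))
E
```

```text
(array([ 389.2, -362.7,  -12.3]), array([-0.01,  0.  ,  9.44]))
```

Request:
step_arm(targets=[[[0.04,-0.036,-0.005],[0,0,1]],[[0.08,-0.073,-0.01],[0,0,2]],[[0.117,-0.109,-0.012],[0,0,3]],[[0.15,-0.14,-0.012],[0,0,4]],[[0.18,-0.17,-0.012],[0,0,5]],[[0.215,-0.2,-0.012],[0,0,6]],[[0.25,-0.233,-0.012],[0,0,7]],[[0.285,-0.266,-0.012],[0,0,8]],[[0.32,-0.298,-0.012],[0,0,9]],[[0.35,-0.326,-0.012],[0,0,9.4]],[[0.372,-0.347,-0.012],[0,0,9.4]],[[0.384,-0.358,-0.012],[0,0,9.4]],[[0.389,-0.363,-0.012],[0,0,9.4]],[[0.389,-0.363,-0.012],[0,0,9.4]]])

```text
time_s: 3.2
eef_pos: [0.4459, -0.0933, 0.2597]
ee_rot: [3.142, -0.0, 0.177]
wrist_force: [-1.3, -0.8, 0.1]
opening: 0.0877
gripper_force: 0.0
```

```bash
python3 - <<'E'
from h import *
s=read_state(); print(s["time_s"],s["eef_pos"],s["ee_rot"],s["joint_positions"],s["wrist_force"])
im=get_image("wrist"); save(im,"w1"); R=Ro.from_euler('xyz',s["ee_rot"]).as_matrix()
print("cam in tool",R.T@(-im["R"].T@im["t"]-s["eef_pos"]), R.T@im["R"].T)
for n in("rod_grip","rod_tip","stand","socket","blank"):
    print(n,[(np.round(W(im,d["xyz"]),4).tolist(),round(d["confidence"],2)) for d in landmark_of(n,"wrist")[:2]])
E
```

```text
3.2 [ 0.44593342 -0.09332719  0.25970826] [ 3.14153985e+00 -3.86716461e-05  1.77259173e-01] [-3.58100360e-01  1.35860227e-01  1.78992915e+00 -2.73948235e-05
  1.21574308e+00  1.03544632e+00] [-1.26866902 -0.82814168  0.11150331]
cam in tool [ 0.0813335  -0.0009118  -0.13808545] [[ 3.62084576e-04 -9.56312929e-01 -2.92344748e-01]
 [ 9.99999694e-01  5.48950206e-04 -5.57163129e-04]
 [ 6.93305013e-04 -2.92344456e-01  9.56312835e-01]]
rod_grip [([0.4496, -0.0925, 0.1493], 0.58)]
rod_tip [([0.4491, -0.0926, 0.0174], 0.64)]
stand [([0.4515, -0.092, 0.0042], 0.8)]
socket [([0.5793, -0.0243, 0.1099], 0.96), ([0.4525, 0.0648, -0.0003], 0.22)]
blank [([0.3464, -0.2688, 0.0014], 0.38)]
```

View pics/w1.png

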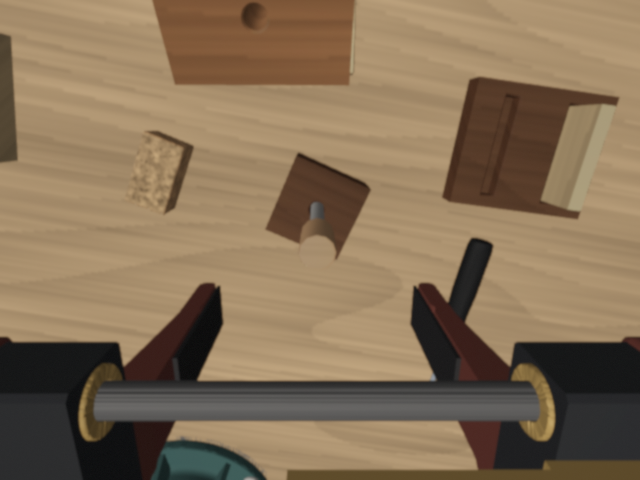

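Request:
step_arm(targets=[[[0.002,0,0.035],[0,0,0]],[[0.002,0,0.07],[0,0,0]],[[0.002,0,0.095],[0,0,0]],[[0.002,0,0.106],[0,0,0]],[[0.002,0,0.106],[0,0,0]]])

```text
time_s: 4.0
eef_pos: [0.4467, -0.0935, 0.1526]
ee_rot: [-3.14, 0.003, 0.175]
wrist_force: [-0.5, -0.1, 0.2]
opening: 0.0879
gripper_force: 0.0
```

Request:
step_arm(targets=[[[0,0,0],[0,0,0]],[[0,0,0],[0,0,0]],[[0,0,0],[0,0,0]],[[0,0,0],[0,0,0]],[[0,0,0],[0,0,0]],[[0,0,0],[0,0,0]]], fingers=0.1, grip_force=50)

```text
time_s: 4.6
eef_pos: [0.4478, -0.0934, 0.1539]
ee_rot: [3.141, -0.0, 0.176]
wrist_force: [0.7, 0.2, 0.5]
opening: 0.0434
gripper_force: 0.0
```

Request:
step_arm(targets=[[[0,0,0],[0,0,0]],[[0,0,0],[0,0,0]],[[0,0,0],[0,0,0]],[[0,0,0],[0,0,0]],[[0,0,0],[0,0,0]]])

```text
time_s: 5.1
eef_pos: [0.4477, -0.0934, 0.1536]
ee_rot: [-3.141, 0.0, 0.176]
wrist_force: [0.1, -0.1, 0.6]
opening: 0.0233
gripper_force: 50.0
```

Request:
step_arm(targets=[[[0,0,-0.03],[0,0,0]],[[0,0,-0.07],[0,0,0]],[[0,0,-0.1],[0,0,0]],[[0,0,-0.1],[0,0,0]]])

```text
time_s: 5.5
eef_pos: [0.4502, -0.0943, 0.2573]
ee_rot: [3.138, -0.007, 0.176]
wrist_force: [1.0, -0.0, -1.8]
opening: 0.0233
gripper_force: 50.0
```

```bash
python3 - <<'E'
from h import *
t=get_image("top"); g=t["pixels"][215:270,300:380].astype(int).sum(2)
s=read_state(); print(s["time_s"],s["eef_pos"],s["wrist_force"])
def blob(p,r0,c0,th):
    m=(p.astype(int).sum(2)<th).astype(np.uint8); n,l,st,ce=cv2.connectedComponentsWithStats(m)
    return [(st[i].tolist(),(ce[i]+[c0,r0]).round(1).tolist()) for i in range(1,n) if st[i][4]>12]
b=t["pixels"][232:252,328:350]; print(np.percentile(b.astype(int).sum(2),[1,10,50,90]))
for th in (130,160,190): print(blob(b,232,328,th))
w=cv2.imread("pics/w1.png")[0:40,230:280]; print(np.percentile(w.astype(int).sum(2),[1,10,50,90]))
for th in (170,210): print(blob(w,0,230,th))
print("top338.5,242",pix_at_z(t,(338.5,242),.1095))
for n in("socket","rod_grip","rod_tip"):
  for c in ("top","scene"):
    im=get_image(c) ; print(n,c,[(np.round(W(im,d["xyz"]),4).tolist(),round(d["confidence"],2)) for d in landmark_of(n,c)[:1]])
E
```

```text
5.55 [ 0.44888713 -0.09383369  0.25509051] [ 0.26272313  0.37698883 -2.46512647]
[143.51 211.9  229.   246.  ]
[]
[]
[([8, 7, 5, 7, 26], [337.9, 242.4])]
[127.99 162.   269.   284.  ]
[([12, 3, 17, 23, 235], [249.3, 12.8])]
[([11, 2, 21, 26, 378], [250.4, 13.9])]
top338.5,242 [ 0.58286214 -0.02451435  0.1095    ]
socket top [([0.5824, -0.027, 0.1058], 0.83)]
socket scene [([0.5814, -0.0264, 0.113], 0.77)]
rod_grip top []
rod_grip scene [([0.4467, -0.092, 0.2451], 0.8)]
rod_tip top []
rod_tip scene [([0.4466, -0.0927, 0.1171], 0.86)]
```

```bash
cat >> h.py <<'E'
def pose(S,yaw,out,L=.139,th=np.radians(30)):
    a=np.array([-np.sin(th)*np.cos(yaw),-np.sin(th)*np.sin(yaw),np.cos(th)])
    y=np.array([np.sin(yaw),-np.cos(yaw),0]); z=-a
    return np.array(S)+a*(L+out), np.c_[np.cross(y,z),y,z]
E
python3 - <<'E'
from h import *
# w1 camera rebuilt
Rt=Ro.from_euler('xyz',[3.14154,0,.17726]).as_matrix(); C=np.array([[0,-.9563,-.2923],[1,0,0],[0,-.2923,.9563]])
Rc=Rt@C; o=np.array([.44593,-.09333,.25971])+Rt@[.0813,-.0009,-.1381]
im=get_image("wrist"); K=im["K"]; print(K[0],K[1])
for uv in((254,15.5),(174,84),(349,83)):
    d=Rc@np.linalg.inv(K)@[uv[0],uv[1],1]; z=.1095 if uv[0]==254 else .078; print(o+d*(z-o[2])/d[2])
p,R=pose([.582,-.0255,.109],.177,.018); print(p,rel(p,R))
E
```

```text
[385.44542726   0.         316.37481624] [  0.         385.44542726 240.92313874]
[ 0.58571419 -0.02533504  0.1095    ]
[0.53483328 0.03510563 0.078     ]
[ 0.55934688 -0.09766467  0.078     ]
[ 0.50472646 -0.03932206  0.24496599] (array([ 65.6, -43.3,   8.6]), array([ 1.000e-02,  3.001e+01, -8.000e-02]))
```

Request:
step_arm(targets=[[[0.005,-0.006,-0.01],[0,3,0]],[[0.013,-0.012,-0.015],[0,8,0]],[[0.022,-0.018,-0.015],[0,13,0]],[[0.034,-0.025,-0.012],[0,19,0]],[[0.047,-0.033,-0.006],[0,24,0]],[[0.058,-0.039,0.002],[0,28,0]],[[0.064,-0.043,0.007],[0,30,0]],[[0.0656,-0.0433,0.0086],[0,30,0]],[[0.0656,-0.0433,0.0086],[0,30,0]],[[0.0656,-0.0433,0.0086],[0,30,0]]])

```text
time_s: 7.2
eef_pos: [0.5054, -0.0397, 0.2457]
ee_rot: [3.141, -0.524, 0.176]
wrist_force: [0.3, -0.9, -0.9]
opening: 0.0233
gripper_force: 50.0
```

```bash
python3 - <<'E'
from h import *
s=read_state(); print(s["time_s"],s["eef_pos"],s["ee_rot"],s["joint_positions"],s["wrist_force"])
p,R=pose([.582,-.0255,.109],.177,.018); print(rel(p,R))
im=get_image("wrist"); sc=get_image("scene"); tp=get_image("top")
for n in("socket","rod_tip","rod_grip"):
  for c,i in (("wrist",im),("scene",sc),("top",tp)):
    print(n,c,[(np.round(W(i,d["xyz"]),4).tolist(),round(d["confidence"],2)) for d in landmark_of(n,c)[:1]])
a=cv2.resize(im["pixels"][:300,170:470],(450,450)); u,v=proj(sc,[.58,-.025,.12]).astype(int); print(u,v)
b=cv2.resize(sc["pixels"][v-50:v+50,u-39:u+39],(350,450),interpolation=cv2.INTER_CUBIC)
cv2.imwrite("pics/pre.png",np.hstack([a,b])[:,:,::-1])
E
```

```text
7.2 [ 0.50536008 -0.03967261  0.2456789 ] [ 3.14084284 -0.52375553  0.17648351] [-0.41682131  0.03271646  2.09042576  0.49294754  0.6305452   0.63299795] [ 0.25895934 -0.87614144 -0.87109202]
(array([-0.8, -0.5,  0.3]), array([ 0.06, -0.01, -0.03]))
socket wrist [([0.5818, -0.0225, 0.1117], 0.59)]
socket scene [([0.5837, -0.0281, 0.114], 0.97)]
socket top [([0.5794, -0.03, 0.1054], 0.66)]
rod_tip wrist [([0.5724, -0.0221, 0.1252], 0.8)]
rod_tip scene [([0.5748, -0.0228, 0.132], 0.61)]
rod_tip top [([0.5801, -0.0279, 0.1267], 0.89)]
rod_grip wrist [([0.5098, -0.0361, 0.2421], 0.87)]
rod_grip scene [([0.5068, -0.0403, 0.2411], 0.62)]
rod_grip top [([0.5064, -0.0368, 0.2404], 0.86)]
291 234
```

View pics/pre.png

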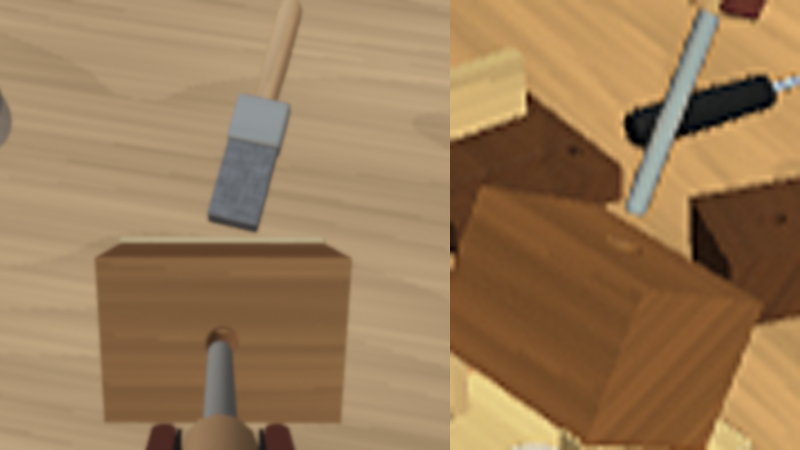

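```bash
python3 - <<'E'
from h import *
s=read_state(); R=Ro.from_euler('xyz',s["ee_rot"]).as_matrix(); p=s["eef_pos"]
im=get_image("wrist"); sc=get_image("scene"); tp=get_image("top")
print(s["time_s"])
for L in(.139,.151,.157,.163): print(L,[proj(i,p+R[:,2]*L).round(1).tolist() for i in(im,sc,tp)])
print("dx,dy 1mm:",[ (proj(im,p+R@[dx,dy,.157])-proj(im,p+R[:,2]*.157)).round(2) for dx,dy in((.001,0),(0,.001))])
print("sc dx,dy 1mm:",[ (proj(sc,p+R@[dx,dy,.157])-proj(sc,p+R[:,2]*.157)).round(2) for dx,dy in((.001,0),(0,.001))])
a=cv2.resize(im["pixels"][200:250,285:351],(528,400),interpolation=cv2.INTER_NEAREST)
u,v=proj(sc,p+R[:,2]*.157).astype(int)
b=cv2.resize(sc["pixels"][v-20:v+20,u-13:u+13],(260,400),interpolation=cv2.INTER_CUBIC); print(u-13,v-20)
cv2.imwrite("pics/pre2.png",np.hstack([a,b])[:,:,::-1])
E
```

```text
7.8
0.139 [[317.9, 237.4], [293.3, 231.6], [340.2, 245.8]]
0.151 [[317.9, 233.0], [291.4, 236.3], [339.4, 243.6]]
0.157 [[317.9, 230.9], [290.5, 238.7], [339.0, 242.5]]
0.163 [[317.8, 228.9], [289.6, 241.1], [338.7, 241.4]]
dx,dy 1mm: [array([ 0.  , -1.22]), array([1.26, 0.  ])]
sc dx,dy 1mm: [array([-0.3 , -0.04]), array([-0.28, -0.17])]
277 218
```

View pics/pre2.png

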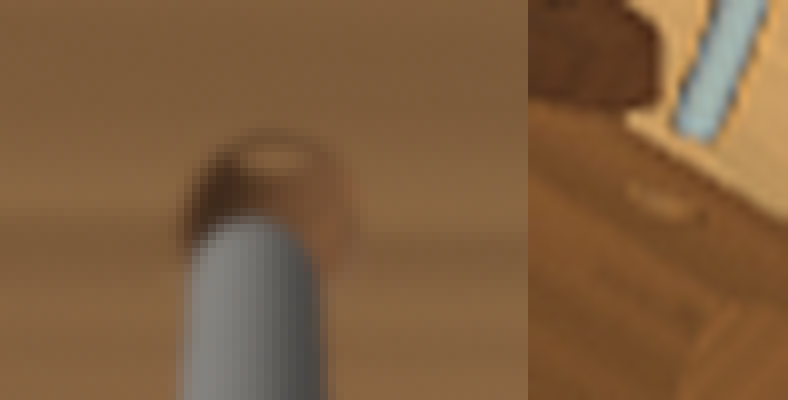

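Request:
step_arm(targets=[[[0.0017,0.0018,0.0],[0,0,0]],[[0.0017,0.0018,0.006],[0,0,0]],[[0.0017,0.0018,0.012],[0,0,0]],[[0.0017,0.0018,0.016],[0,0,0]],[[0.0017,0.0018,0.02],[0,0,0]],[[0.0017,0.0018,0.024],[0,0,0]],[[0.0017,0.0018,0.026],[0,0,0]]])

```text
time_s: 8.65
eef_pos: [0.5194, -0.0384, 0.2229]
ee_rot: [-3.141, -0.523, 0.176]
wrist_force: [-0.1, -0.6, -1.4]
opening: 0.0235
gripper_force: 50.0
```

Request:
step_arm(targets=[[[0,0,0.004],[0,0,0]],[[0,0,0.008],[0,0,0]],[[0,0,0.012],[0,0,0]],[[0,0,0.016],[0,0,0]],[[0,0,0.02],[0,0,0]],[[0,0,0.022],[0,0,0]]])

```text
time_s: 9.25
eef_pos: [0.5303, -0.0366, 0.204]
ee_rot: [-3.141, -0.523, 0.176]
wrist_force: [-0.9, -1.1, -1.2]
opening: 0.0237
gripper_force: 50.0
```

```bash
python3 - <<'E'
from h import *
s=read_state(); p,R=pose([.5835,-.0245,.110],.177,0); print(s["wrist_force"],s["wrist_torque"], rel(p,R))
E
```

```text
[-0.86939502 -1.0797887  -1.18732889] [-0.00431925  0.54175802 -0.01224151] (array([  0.2,  -2.5, -30.4]), array([ 0.03,  0.01, -0.07]))
```

Request:
step_arm(targets=[[[0,0,0.004],[0,0,0]],[[0,0,0.007],[0,0,0]],[[0,0,0.009],[0,0,0]],[[0,0,0.011],[0,0,0]],[[0,0,0.013],[0,0,0]]])

```text
time_s: 9.75
eef_pos: [0.5366, -0.0355, 0.193]
ee_rot: [-3.141, -0.524, 0.176]
wrist_force: [-0.6, -0.8, -1.8]
opening: 0.0237
gripper_force: 50.0
```

Request:
step_arm(targets=[[[0,0,0.004],[0,0,0]],[[0,0,0.008],[0,0,0]],[[0,0,0.01],[0,0,0]],[[0,0,0.012],[0,0,0]],[[0,0,0.014],[0,0,0]],[[0,0,0.016],[0,0,0]]])

```text
time_s: 10.35
eef_pos: [0.5439, -0.0341, 0.1819]
ee_rot: [3.14, -0.527, 0.177]
wrist_force: [-37.3, -2.3, 53.2]
opening: 0.0238
gripper_force: 50.0
```

Request:
step_arm(targets=[[[0,0,-0.002],[0,0,0]],[[0,0,-0.002],[0,0,0]]])

```text
time_s: 10.55
eef_pos: [0.5438, -0.0345, 0.1822]
ee_rot: [3.14, -0.526, 0.176]
wrist_force: [-10.8, -1.5, 16.0]
opening: 0.0238
gripper_force: 50.0
```

Request:
step_arm(targets=[[[0,0,0],[0,0,0]],[[0,0,0],[0,0,0]],[[0,0,0],[0,0,0]],[[0,0,0],[0,0,0]],[[0,0,0],[0,0,0]]], fingers=0.7)

```text
time_s: 11.05
eef_pos: [0.5435, -0.0343, 0.1808]
ee_rot: [-3.141, -0.523, 0.176]
wrist_force: [0.1, -0.7, 0.3]
opening: 0.0596
gripper_force: 0.0
```

Request:
step_arm(targets=[[[0,0,-0.01],[0,0,0]],[[0,0,-0.03],[0,0,0]],[[0,0,-0.06],[0,0,0]],[[0,0,-0.1],[0,0,0]],[[0,0,-0.12],[0,0,0]],[[0,0,-0.12],[0,0,0]]])

```text
time_s: 11.65
eef_pos: [0.4845, -0.0456, 0.2881]
ee_rot: [3.137, -0.528, 0.177]
wrist_force: [0.7, -0.4, -0.4]
opening: 0.0612
gripper_force: 0.0
```

```bash
python3 - <<'E'
from h import *
s=read_state(); print(s["time_s"],s["eef_pos"],s["wrist_force"],s["opening"])
im=get_image("wrist"); sc=get_image("scene"); tp=get_image("top")
for n in("socket","rod_tip","rod_grip"):
  for c,i in (("wrist",im),("scene",sc),("top",tp)):
    print(n,c,[(np.round(W(i,d["xyz"]),4).tolist(),round(d["confidence"],2)) for d in landmark_of(n,c)[:1]])
for n in("rack","plate40_mid","plate55_mid","plate70_mid"):
    print(n,[(np.round(W(tp,d["xyz"]),4).tolist(),round(d["confidence"],2)) for d in landmark_of(n,"top")[:1]])
u,v=proj(sc,[.57,-.03,.15]).astype(int)
b=cv2.resize(sc["pixels"][v-50:v+50,u-50:u+50],(400,400),interpolation=cv2.INTER_CUBIC)
a=cv2.resize(tp["pixels"][245:340,125:240],(400,330),interpolation=cv2.INTER_CUBIC)
a=cv2.copyMakeBorder(a,0,70,0,0,cv2.BORDER_CONSTANT)
cv2.imwrite("pics/rod.png",np.hstack([b,a])[:,:,::-1])
E
```

```text
11.65 [ 0.48454836 -0.0456397   0.2880745 ] [ 0.72616765 -0.44240429 -0.43173579] 0.061210976252079594
socket wrist [([0.5802, -0.0232, 0.1078], 0.72)]
socket scene [([0.5821, -0.0276, 0.112], 0.8)]
socket top [([0.5808, -0.0301, 0.1077], 0.73)]
rod_tip wrist []
rod_tip scene [([0.494, 0.3586, 0.0469], 0.54)]
rod_tip top [([0.4485, -0.0946, 0.0013], 0.61)]
rod_grip wrist [([0.5357, -0.0344, 0.1716], 0.92)]
rod_grip scene [([0.5351, -0.0339, 0.1732], 0.66)]
rod_grip top [([0.534, -0.0351, 0.1681], 0.61)]
rack [([0.4907, 0.2968, 0.0001], 0.97)]
plate40_mid [([0.4983, 0.3031, 0.025], 0.81)]
plate55_mid [([0.4901, 0.2378, 0.034], 0.94)]
plate70_mid [([0.4939, 0.3599, 0.0413], 0.84)]
```

View pics/rod.png

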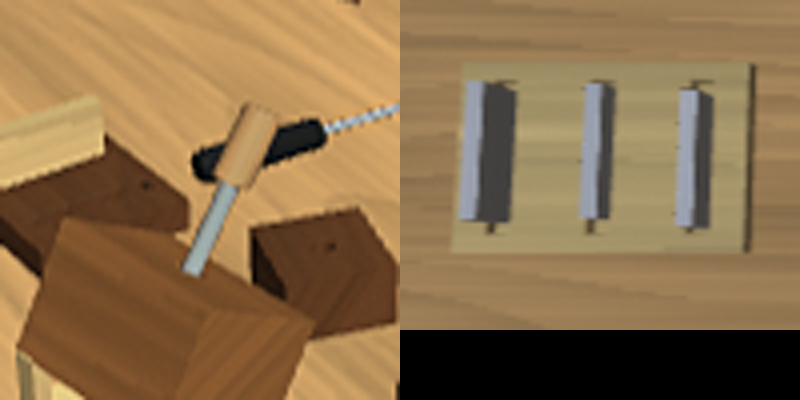

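```bash
python3 - <<'E'
from h import *
R=Ro.from_euler('xyz',[np.pi,0,-.04]).as_matrix()
for y,z in((.08,.29),(.238,.2)): print(rel([.488,y,z],R))
E
```

```text
(array([  24.6, -122.2,    8.2]), array([ -3.24, -29.88,  12.07]))
(array([   3.5, -277.8,  100. ]), array([ -3.24, -29.88,  12.07]))
```

Request:
step_arm(targets=[[[0.002,-0.02,-0.01],[-0.2,-3,1]],[[0.006,-0.05,-0.01],[-0.6,-7,3]],[[0.012,-0.085,-0.005],[-1.2,-13,5]],[[0.018,-0.12,0.0],[-2,-19,8]],[[0.021,-0.155,0.01],[-2.6,-25,10]],[[0.018,-0.19,0.03],[-3.2,-29.9,12]],[[0.014,-0.225,0.055],[-3.2,-29.9,12]],[[0.008,-0.255,0.08],[-3.2,-29.9,12]],[[0.005,-0.273,0.096],[-3.2,-29.9,12]],[[0.0035,-0.278,0.1],[-3.2,-29.9,12]],[[0.0035,-0.278,0.1],[-3.2,-29.9,12]]], fingers=0.5)

```text
time_s: 13.55
eef_pos: [0.4875, 0.2384, 0.1995]
ee_rot: [3.141, 0.002, -0.037]
wrist_force: [1.0, -1.5, 0.3]
opening: 0.0439
gripper_force: 0.0
```

```bash
python3 - <<'E'
from h import *
s=read_state(); print(s["time_s"],s["eef_pos"],s["ee_rot"],s["opening"],s["wrist_force"])
im=get_image("wrist")
for n in("plate40_mid","plate55_mid","plate70_mid","rack"):
    print(n,[(np.round(W(im,d["xyz"]),4).tolist(),round(d["confidence"],2)) for d in landmark_of(n,"wrist")[:1]])
save(im,"w2")
E
```

```text
13.55 [0.48748217 0.23838466 0.19951148] [ 3.14118611e+00  1.69265484e-03 -3.72517571e-02] 0.043858738575179884 [ 0.98427693 -1.45243049  0.33101651]
plate40_mid [([0.4941, 0.304, 0.0297], 0.85)]
plate55_mid [([0.491, 0.241, 0.0403], 0.63)]
plate70_mid [([0.4961, 0.3591, 0.0442], 0.74)]
rack [([0.4933, 0.3053, -0.0002], 0.58)]
```

View pics/w2.png

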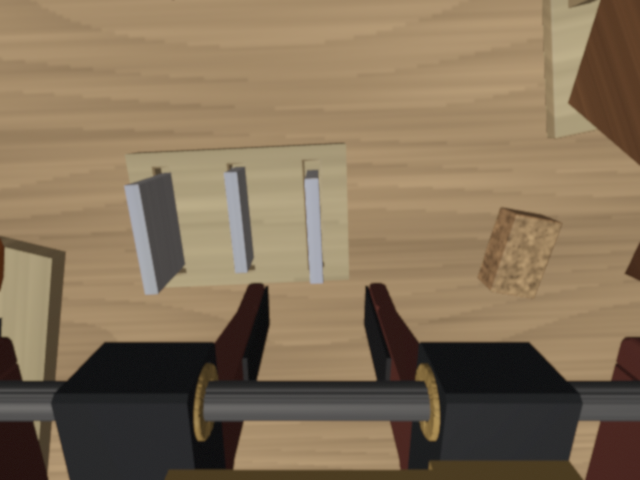

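```bash
python3 - <<'E'
from h import *
im=get_image("wrist")
g=cv2.cvtColor(im["pixels"],cv2.COLOR_RGB2HSV); m=((g[...,1]<60)&(g[...,2]>130)).astype(np.uint8); m[:,:290]=0;m[:,340:]=0;m[:160]=0;m[295:]=0
n,l,st,ce=cv2.connectedComponentsWithStats(m); i=1+np.argmax(st[1:,4]); print(st[i],ce[i])
c,sz,a=cv2.minAreaRect(np.argwhere(l==i)[:,::-1].astype(np.float32)); print(c,sz,a)
b=cv2.boxPoints((c,sz,a)); B=np.array([pix_at_z(im,q,.065) for q in b]); print(B.round(4),B.mean(0))
e=B[1]-B[0] if np.linalg.norm(B[1]-B[0])>.04 else B[2]-B[1]; print(np.degrees(np.arctan2(e[1],e[0])),np.linalg.norm(e)); 
print(rel([0.49,.24,.2],np.eye(3))[0], read_state()["eef_pos"])
E
```

```text
[ 303  179   20  107 1616] [312.60705446 231.39480198]
(312.4886169433594, 232.0973358154297) (105.63447570800781, 15.755760192871094) 87.22978973388672
[[0.5319 0.2472 0.065 ]
 [0.532  0.236  0.065 ]
 [0.4508 0.2352 0.065 ]
 [0.4507 0.2474 0.065 ]] [0.49133413 0.24145304 0.065     ]
-179.41678316367998 0.0811236806709846
[ 1.4 -2.6  1.1] [0.48853479 0.23745707 0.20110207]
```

Request:
step_arm(targets=[[[0.0027,-0.004,0.03],[0,0,-1.2]],[[0.0027,-0.004,0.07],[0,0,-2.4]],[[0.0027,-0.004,0.11],[0,0,-2.4]],[[0.0027,-0.004,0.135],[0,0,-2.4]],[[0.0027,-0.004,0.143],[0,0,-2.4]],[[0.0027,-0.004,0.143],[0,0,-2.4]]])

```text
time_s: 14.45
eef_pos: [0.4905, 0.2416, 0.0567]
ee_rot: [3.141, 0.002, 0.003]
wrist_force: [0.7, 0.1, 0.4]
opening: 0.0442
gripper_force: 0.0
```

Request:
step_arm(targets=[[[0,0,0],[0,0,0]],[[0,0,0],[0,0,0]],[[0,0,0],[0,0,0]],[[0,0,0],[0,0,0]],[[0,0,0],[0,0,0]],[[0,0,0],[0,0,0]]], fingers=0.0, grip_force=25)

```text
time_s: 15.05
eef_pos: [0.4911, 0.2416, 0.0575]
ee_rot: [3.141, -0.0, 0.004]
wrist_force: [0.0, -3.8, 4.3]
opening: 0.0098
gripper_force: 25.0
```

Request:
step_arm(targets=[[[0,0,-0.02],[0,0,0]],[[0,0,-0.06],[0,0,0]],[[0,0,-0.105],[0,0,0]],[[0,0.01,-0.15],[0,0,0]],[[0,0.035,-0.19],[0,0,0]],[[-0.01,0.065,-0.225],[0,0,0]],[[-0.02,0.1,-0.25],[0,0,0]],[[-0.03,0.14,-0.26],[0,0,0]],[[-0.04,0.185,-0.26],[0,0,0]],[[-0.05,0.23,-0.26],[0,0,0]],[[-0.06,0.275,-0.26],[0,0,0]],[[-0.06,0.32,-0.26],[0,0,0]],[[-0.06,0.365,-0.25],[0,0,0]],[[-0.06,0.41,-0.23],[0,0,0]],[[-0.06,0.45,-0.21],[0,0,0]],[[-0.06,0.48,-0.2],[0,0,0]],[[-0.06,0.495,-0.195],[0,0,0]],[[-0.06,0.495,-0.195],[0,0,0]],[[-0.06,0.495,-0.195],[0,0,0]]])

```text
time_s: 16.95
eef_pos: [0.4325, -0.252, 0.2521]
ee_rot: [-3.14, 0.0, 0.003]
wrist_force: [0.2, 0.7, -2.4]
opening: 0.0099
gripper_force: 25.0
```

```bash
python3 - <<'E'
from h import *
s=read_state(); print(s["time_s"],s["eef_pos"],s["ee_rot"],s["opening"],s["wrist_force"])
im=get_image("wrist"); 
for n in("free_slot","setrack","plate55_mid"):
    print(n,[(np.round(W(im,d["xyz"]),4).tolist(),round(d["confidence"],2)) for d in landmark_of(n,"wrist")[:1]])
save(im,"w3")
E
```

```text
16.95 [ 0.43247111 -0.25201092  0.25210908] [-3.14007371e+00  3.30951464e-04  3.04551308e-03] 0.009900341762462 [ 0.16466866  0.69984271 -2.43139956]
free_slot [([0.5369, -0.2517, 0.0136], 0.92)]
setrack [([0.5323, -0.2795, -0.0002], 0.96)]
plate55_mid [([0.4297, -0.2513, 0.2329], 0.93)]
```

View pics/w3.png

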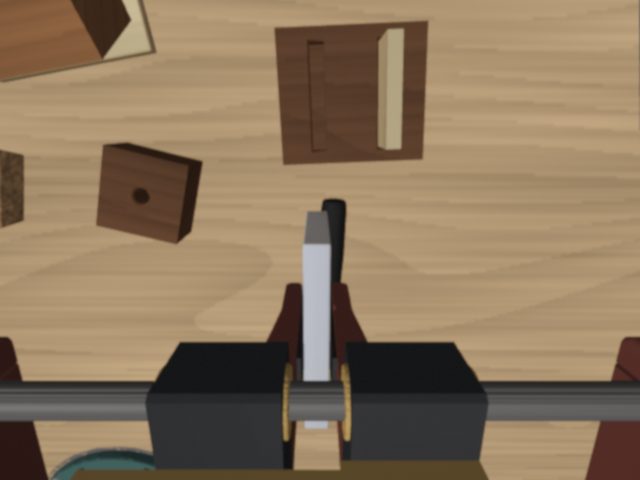

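```bash
python3 - <<'E'
from h import *
im=get_image("wrist"); s=read_state(); print(s["time_s"],s["eef_pos"])
P=lambda uv,z:pix_at_z(im,uv,z)
C=[P(q,.025) for q in((276,28),(428,21),(423,158),(284,164))]; C=np.array(C); print(C.round(4),C.mean(0))
for a,b in((0,1),(3,2),(3,0),(2,1)):
    e=C[b]-C[a]; print(np.degrees(np.arctan2(e[1],e[0])).round(2),np.linalg.norm(e).round(4))
g=cv2.cvtColor(im["pixels"],cv2.COLOR_RGB2GRAY).astype(float)
for r in (50,70,90,110,130,145):
    row=g[r-3:r+4,295:340].mean(0); d=np.gradient(row); o=np.argsort(-abs(d))[:6]+295; print(r,sorted([(int(k),round(d[k-295],1)) for k in o]))
for r in (90,): print(g[r-3:r+4,300:335].mean(0).round().astype(int))
zt=s["eef_pos"][2]+.009
for uv in((303,250),(331,250),(303,330),(330,330)): print("plate",P(uv,zt).round(4))
E
```

```text
17.2 [ 0.43279448 -0.25201693  0.25255171]
[[ 0.5911 -0.2154  0.025 ]
 [ 0.597  -0.344   0.025 ]
 [ 0.4835 -0.3495  0.025 ]
 [ 0.4773 -0.22    0.025 ]] [ 0.53724541 -0.28222499  0.025     ]
-87.34 0.1287
-87.25 0.1296
2.32 0.1139
2.8 0.1137
50 [(305, np.float64(-2.4)), (306, np.float64(-5.5)), (307, np.float64(-6.2)), (309, np.float64(4.3)), (310, np.float64(3.4)), (324, np.float64(2.5))]
70 [(306, np.float64(-2.6)), (307, np.float64(-5.7)), (308, np.float64(-3.9)), (309, np.float64(3.4)), (310, np.float64(6.4)), (311, np.float64(3.8))]
90 [(307, np.float64(-2.8)), (308, np.float64(-6.1)), (309, np.float64(-3.2)), (310, np.float64(4.9)), (311, np.float64(6.3)), (312, np.float64(2.3))]
110 [(308, np.float64(-3.6)), (309, np.float64(-6.2)), (310, np.float64(-3.1)), (311, np.float64(3.9)), (312, np.float64(5.2)), (313, np.float64(2.3))]
130 [(308, np.float64(-1.6)), (309, np.float64(-4.2)), (310, np.float64(-5.4)), (312, np.float64(5.3)), (313, np.float64(4.6)), (327, np.float64(2.1))]
145 [(309, np.float64(-2.5)), (310, np.float64(-5.6)), (311, np.float64(-4.0)), (312, np.float64(3.0)), (313, np.float64(5.8)), (314, np.float64(3.0))]
[66 66 66 66 65 65 65 64 60 52 53 62 66 66 66 66 66 66 66 66 66 66 66 66
 65 63 63 64 65 65 65 65 65 65 65]
plate [ 0.4711 -0.2458  0.2616]
plate [ 0.4712 -0.2557  0.2616]
plate [ 0.4393 -0.2456  0.2616]
plate [ 0.4394 -0.2558  0.2616]
```

Request:
step_arm(targets=[[[0.03,0.0005,0],[0,0,-1]],[[0.065,0.0009,0.0],[0,0,-2.4]],[[0.09,0.0009,0.03],[0,0,-2.4]],[[0.1,0.0009,0.07],[0,0,-2.4]],[[0.1027,0.0009,0.11],[0,0,-2.4]],[[0.1027,0.0009,0.145],[0,0,-2.4]],[[0.1027,0.0009,0.165],[0,0,-2.4]],[[0.1027,0.0009,0.17],[0,0,-2.4]],[[0.1027,0.0009,0.17],[0,0,-2.4]]])

```text
time_s: 18.1
eef_pos: [0.5351, -0.253, 0.0817]
ee_rot: [-3.141, 0.001, 0.046]
wrist_force: [-0.3, -0.4, -0.3]
opening: 0.0102
gripper_force: 25.0
```

```bash
python3 - <<'E'
from h import *
s=read_state(); print(s["time_s"],s["eef_pos"],s["ee_rot"],s["wrist_force"])
im=get_image("wrist"); sc=get_image("scene")
u,v=proj(sc,[.53,-.26,.04]).astype(int)
b=cv2.resize(sc["pixels"][v-35:v+35,u-35:u+35],(480,480),interpolation=cv2.INTER_CUBIC)
a=cv2.resize(im["pixels"][150:310,260:370],(330,480),interpolation=cv2.INTER_CUBIC)
cv2.imwrite("pics/hov.png",np.hstack([b,a[:,:320]])[:,:,::-1])
E
```

```text
18.1 [ 0.53506052 -0.25297447  0.08169055] [-3.14058403e+00  1.12277384e-03  4.58329108e-02] [-0.31537561 -0.37994237 -0.34820347]
```

View pics/hov.png

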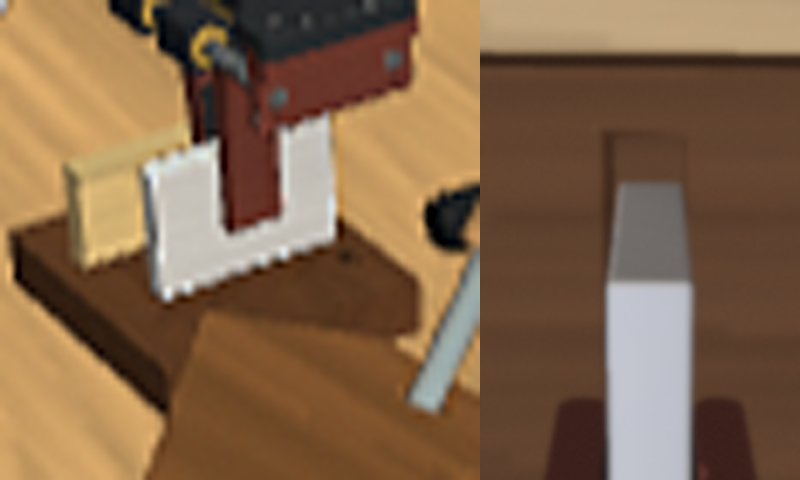

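```bash
python3 - <<'E'
from h import *
im=get_image("wrist"); s=read_state(); g=cv2.cvtColor(im["pixels"],cv2.COLOR_RGB2GRAY).astype(float)
# rack far edge
pts=[]
for c in list(range(200,420,10)):
    col=g[150:185,c]; k=np.argmin(np.gradient(col)); pts.append((c,150+k))
print(pts)
f=np.polyfit(*np.array(pts).T,1)
A,B=[pix_at_z(im,(u,np.polyval(f,u)),.025) for u in(200,410)]; e=A-B; print("rack y dir deg",np.degrees(np.arctan2(e[1],e[0]))-90,A,B, "tool",np.degrees(s["ee_rot"][2]))
for r in (200,206,212,220,230,240): print(r,g[r-1:r+2,296:334].mean(0).round().astype(int).tolist())
for q in((0,0,.0475),): pass
R=Ro.from_euler('xyz',s["ee_rot"]).as_matrix()
for x,y,z in((.04,.005,.0475),(.04,-.005,.0475),(.0455,.0065,.0568),(.0455,-.0065,.0568),(.03,.0065,.0568),(.03,-.0065,.0568)): print((x,y,z),proj(im,s["eef_pos"]+R@[x,y,z]).round(1))
E
```

```text
[(200, np.int64(150)), (210, np.int64(150)), (220, np.int64(150)), (230, np.int64(155)), (240, np.int64(155)), (250, np.int64(170)), (260, np.int64(169)), (270, np.int64(169)), (280, np.int64(169)), (290, np.int64(169)), (300, np.int64(169)), (310, np.int64(169)), (320, np.int64(169)), (330, np.int64(169)), (340, np.int64(169)), (350, np.int64(169)), (360, np.int64(169)), (370, np.int64(169)), (380, np.int64(170)), (390, np.int64(170)), (400, np.int64(170)), (410, np.int64(170))]
rack y dir deg -2.2606870987047643 [ 0.59885176 -0.19176929  0.025     ] [ 0.59467319 -0.29761788  0.025     ] tool 2.6030247489099203
200 [72, 70, 63, 55, 49, 47, 53, 63, 67, 68, 68, 68, 68, 69, 68, 68, 69, 68, 68, 68, 69, 68, 69, 69, 68, 69, 69, 68, 68, 68, 69, 71, 73, 74, 73, 73, 74, 73]
206 [76, 73, 67, 57, 51, 49, 55, 66, 71, 72, 72, 72, 72, 72, 73, 73, 72, 72, 73, 73, 73, 72, 72, 73, 73, 72, 72, 73, 72, 70, 70, 74, 76, 76, 76, 76, 77, 77]
212 [75, 73, 67, 57, 51, 48, 55, 67, 74, 83, 98, 109, 106, 102, 101, 101, 100, 101, 100, 100, 99, 99, 99, 99, 98, 98, 98, 97, 97, 94, 87, 80, 76, 76, 75, 76, 76, 76]
220 [71, 69, 64, 55, 48, 48, 55, 69, 84, 106, 121, 117, 110, 109, 108, 108, 108, 108, 108, 107, 107, 107, 107, 107, 106, 106, 106, 105, 105, 104, 101, 92, 80, 72, 71, 71, 71, 71]
230 [71, 71, 65, 56, 50, 47, 59, 85, 110, 121, 116, 110, 109, 109, 109, 109, 109, 109, 108, 108, 108, 108, 108, 107, 107, 108, 107, 107, 107, 107, 106, 102, 93, 82, 73, 72, 71, 72]
240 [74, 72, 68, 58, 52, 56, 83, 113, 121, 115, 109, 108, 108, 107, 108, 107, 107, 107, 107, 107, 107, 107, 106, 107, 106, 107, 106, 107, 107, 106, 106, 106, 102, 94, 83, 76, 74, 74]
(0.04, 0.005, 0.0475) [329.4 210.6]
(0.04, -0.005, 0.0475) [309.  210.6]
(0.0455, 0.0065, 0.0568) [331.9 196.1]
(0.0455, -0.0065, 0.0568) [306.4 196.1]
(0.03, 0.0065, 0.0568) [331.5 225.5]
(0.03, -0.0065, 0.0568) [306.6 225.5]
```

Request:
step_arm(targets=[[[0,-0.0011,0],[0,0,0]],[[0,-0.0011,0.004],[0,0,0]],[[0,-0.0011,0.008],[0,0,0]],[[0,-0.0011,0.011],[0,0,0]],[[0,-0.0011,0.014],[0,0,0]],[[0,-0.0011,0.016],[0,0,0]]])

```text
time_s: 18.85
eef_pos: [0.5348, -0.2524, 0.0654]
ee_rot: [-3.141, 0.001, 0.045]
wrist_force: [1.0, 0.1, -1.8]
opening: 0.0097
gripper_force: 25.0
```

Request:
step_arm(targets=[[[0,0,0.003],[0,0,0]],[[0,0,0.006],[0,0,0]],[[0,0,0.0075],[0,0,0]],[[0,0,0.0085],[0,0,0]],[[0,0,0.0085],[0,0,0]]])

```text
time_s: 19.35
eef_pos: [0.535, -0.2525, 0.0575]
ee_rot: [-3.141, 0.0, 0.045]
wrist_force: [-0.8, -0.4, 0.4]
opening: 0.0101
gripper_force: 25.0
```

Request:
step_arm(targets=[[[0,0,0.001],[0,0,0]],[[0,0,0.002],[0,0,0]],[[0,0,0.002],[0,0,0]]])

```text
time_s: 19.65
eef_pos: [0.535, -0.2525, 0.0574]
ee_rot: [-3.142, -0.0, 0.045]
wrist_force: [-5.0, 1.6, 18.8]
opening: 0.0099
gripper_force: 25.0
```

Request:
step_arm(targets=[[[0,0,-0.0015],[0,0,0]],[[0,0,-0.0015],[0,0,0]]])

```text
time_s: 19.85
eef_pos: [0.5355, -0.2527, 0.0575]
ee_rot: [3.141, -0.001, 0.045]
wrist_force: [-1.0, -0.8, 6.6]
opening: 0.0097
gripper_force: 25.0
```

Request:
step_arm(targets=[[[0,0,0],[0,0,0]],[[0,0,0],[0,0,0]],[[0,0,0],[0,0,0]],[[0,0,0],[0,0,0]],[[0,0,0],[0,0,0]],[[0,0,0],[0,0,0]]], fingers=0.45)

```text
time_s: 20.45
eef_pos: [0.535, -0.2525, 0.0568]
ee_rot: [-3.141, 0.0, 0.045]
wrist_force: [-0.1, 0.4, 0.6]
opening: 0.0397
gripper_force: 0.0
```

Request:
step_arm(targets=[[[0,0,-0.01],[0,0,0]],[[0,0,-0.03],[0,0,0]],[[0,0,-0.07],[0,0,0]],[[0,0,-0.11],[0,0,0]],[[-0.03,0,-0.15],[0,0,0]],[[-0.07,0,-0.17],[0,0,0]],[[-0.09,0,-0.17],[0,0,0]],[[-0.09,0,-0.17],[0,0,0]],[[-0.09,0,-0.17],[0,0,0]]])

```text
time_s: 21.35
eef_pos: [0.4455, -0.2568, 0.2276]
ee_rot: [3.141, -0.001, 0.044]
wrist_force: [0.1, -0.2, 0.4]
opening: 0.0395
gripper_force: 0.0
```

```bash
python3 - <<'E'
from h import *
s=read_state(); print(s["time_s"],s["eef_pos"],s["wrist_force"])
im=get_image("wrist"); sc=get_image("scene"); tp=get_image("top")
for n,c,i in(("plate55_mid","wrist",im),("plate55_mid","scene",sc),("free_slot","wrist",im),("rod_grip","scene",sc),("rod_grip","top",tp)):
    print(n,c,[(np.round(W(i,d["xyz"]),4).tolist(),round(d["confidence"],2)) for d in landmark_of(n,c)[:1]])
b=cv2.resize(sc["pixels"][170:310,220:360],(400,400),interpolation=cv2.INTER_CUBIC)
a=cv2.resize(im["pixels"][:200,220:420],(400,400),interpolation=cv2.INTER_CUBIC)
cv2.imwrite("pics/end.png",np.hstack([b,a])[:,:,::-1])
E
```

```text
21.35 [ 0.44547242 -0.25679232  0.22761573] [ 0.14101043 -0.16491578  0.39009181]
plate55_mid wrist [([0.5373, -0.2495, 0.0396], 0.85)]
plate55_mid scene [([0.5356, -0.2525, 0.0399], 0.73)]
free_slot wrist [([0.5334, -0.2498, 0.0146], 0.85)]
rod_grip scene [([0.5352, -0.0365, 0.1705], 0.84)]
rod_grip top [([0.5335, -0.0362, 0.1682], 0.63)]
```

View pics/end.png

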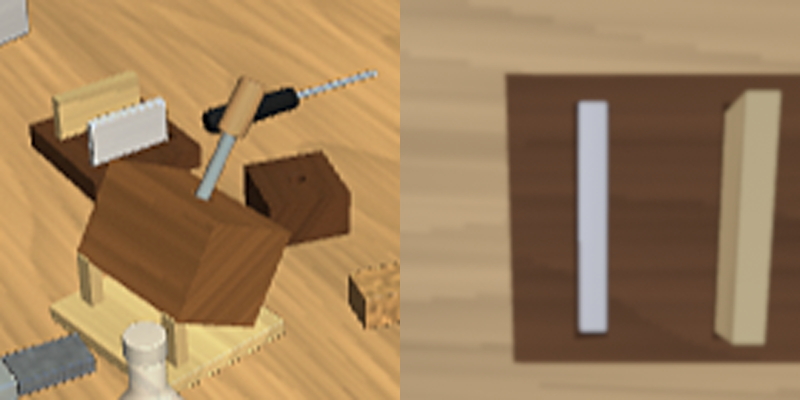

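```bash
python3 -c "
from plant import *
print(sign_off())"
```

```text
the job is handed in; nothing more can be done
None
```

The socket measured about 55 mm deep. The depth rod is left standing in it, pressed onto the bottom with about 65 N. The 55 mm plate is upright on the floor of the free slot, and I handed the job in with the arm clear at about 21 s of the 58 s allowed.

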